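Seat the vial rack square in the fraction collector

TASK

Seat the long vial rack square in the fraction collector: gently push its two ends in turn, working either side of the drop arm, and press it home with light steady pressure for a moment so that its whole rear side bears flush on the rail; only then slide it along the rail until its left end rests against the end stop, still flush. The vials are open and the drop tip is just above them: do not lift or tip the rack, do not touch the arm, never force the rack against rail or stop, and leave everything else as it is.

Things in the scene. Friction and masses are not known exactly. Their poses are not given: they have to be found in the camera images.
- rack: long plastic rack with 24 open glass vials (3 rows of 8), loose on the collector's flat deck: 300 mm long (its y), 108 mm wide (its x), plain flat outer walls 45 mm high, vial tops at 64 mm; 0.4 to 0.75 kg. Too wide to grip; push it low on its front or end wall. Origin: centre of its underside; +x points to its rear side (goes to the rail), +y to its left end (goes to the end stop)
- rack_rear_left (a point): on the rack: its rear left vertical edge, 15 mm above its underside. At the start the rack stands askew by up to 13 degrees either way, the middle of its rear side 42 to 62 mm short of the rail
- rack_rear_right (a point): on the rack: its rear right vertical edge, 15 mm above its underside. At the start the rack's left end is some 18 to 68 mm short of the end stop
- rail: fixed, rigid aluminium rail at the rear of the deck, 400 mm long (y -230 to +170 mm), 24 mm high. Origin: on its front face, at deck level; the rack must bear on that face, the plane x = 0; +y runs along it to the end stop, z up. The deck is flat, 30 mm above the bench, reaching 260 mm in front. Sliding the rack takes 2 to 5 N; a push of 7 to 11 N seats it; over 15 N on rail or stop is forcing it
- end_stop: fixed, rigid aluminium block at the left end of the rail, 85 x 12 x 24 mm. Origin: middle of the face that the rack's left end comes to rest on, at deck level, 54 mm in front of the rail's face and 180 mm left of the rail's origin; the face is the plane y = 0, the rack comes from -y
- drop_arm: parked arm: a level bar 24 mm wide, 22 mm high, square to the rail, underside 126 mm above the deck, on a mast behind the rail (origin 60 mm straight behind the rail's origin, 45 mm above the deck; x away from the robot). It reaches over the rack along its -x to 165 mm in front of the rail's face; a head with a thin drop tip hangs from it above the vials, down to 84 mm above the deck. Do not touch
- spare_vial: capped white vial, 28 mm across, 61 mm high, standing at the front left corner of the deck; origin at its foot. Leave alone
- screw_cap: small white cap, 25 mm across, 12 mm high, on top of the housing behind the rail; origin at its foot. Leave alone
- bottle: white reagent bottle with dark blue cap, 84 mm across, 182 mm high, on the bench to the right; origin at its foot. Leave alone
- bulb: red rubber pipette bulb lying on the bench, 60 mm across, near right; origin under its middle. Leave alone
- marker: black marker pen, 136 mm long, lying on the bench near right; origin under its middle. Leave alone
- tube_block: orange block for small tubes, 85 x 125 x 26 mm, on the bench to the left; origin under its middle. Leave alone
- tip_box: translucent box of pipette tips, 82 x 122 x 88 mm, on the bench to the left; origin under its middle. Leave alone

How it is judged:
On the way, in this order (a step that is already met when the one before it is completed fails the run):
1. the rack's rear side lies flush along the rail (both rear edges within 1.5 mm of its face) while it is pressed lightly against it (over 1.5 N), the end stop not yet reached (x of each of rack_rear_left, rack_rear_right in the frame of rail above -0.0015 m and contact force between rack and rail above 1.5 N), for 0.2 s.
2. the rack's left end has come up to the end stop (within 2 mm) with its rear side still along the rail (within 6 mm) (y of rack_rear_left in the frame of end_stop above -0.002 m and x of each of rack_rear_left, rack_rear_right in the frame of rail above -0.006 m), for 0.1 s.
At the end, for the whole second after the job is handed in: The rack stands level on the deck, at rest and let go, both its rear edges within 1.5 mm of the rail's face and its left end within 2 mm of the end stop (x of each of rack_rear_left, rack_rear_right in the frame of rail above -0.0015 m and y of rack_rear_left in the frame of end_stop above -0.002 m and z of rack in the frame of rail below 0.003 m and angle between rack's own z axis and vertical below 0.02 rad and linear speed of rack below 0.01 m/s); the robot touches nothing.
It fails at once if the rack is forced against the rail (over 15 N) (contact force between rack and rail above 15 N).
It fails at once if the rack is forced against the end stop (over 15 N) (contact force between rack and end_stop above 15 N).
It fails at once if the rack is lifted (over 6 mm) or tipped (over 0.06 rad) (z of rack in the frame of rail above 0.006 m or angle between rack's own z axis and vertical above 0.06 rad).
It fails at once if the drop arm or its tip is touched (over 1 N) (contact force between anything else and drop_arm above 1 N).
It fails at once if something else on the bench is moved (over 20 mm) (distance of any of spare_vial, screw_cap, bottle, bulb, marker, tube_block, tip_box from where it was at the start of the episode above 0.02 m).
It also fails if it takes over 72 s, if anything falls off the work surface, if the arm or the gripper's body presses on something with over 40 N, if the wrist force passes 120 N, or if a joint passes its speed limit or range.

ROBOT

A 7-joint arm with a two-finger parallel gripper is mounted at the origin on the work surface. World frame = base frame: x ahead of the robot, y to its left, z up, the work surface at z = 0. Lengths are in m, angles in rad, forces in N, time in s.
With the tool pointing down it reaches from about 0.4 to 0.85 m from the base axis. Payload 10.4 kg.
Tool frame: the origin (TCP) lies on the mounting face of the last link; the fingertips stand r.tips_ahead ahead of it and the grasp point (between the pads) lies 164 mm ahead of it (r.tips_ahead is the distance from the TCP to the fingertips, in m); z points along the fingers, y is the line along which they close (so a half turn about z gives the same grasp; the last joint's range is limited). The gripper opens to 87 mm and grips with 3 to 60 N. Pads are 19 mm wide; open, the fingers measure 117 mm over their backs; the gripper's body (75 mm by 190 mm) begins 51 mm behind the grasp point.
Start: joints at [-1.185, 0.332, -0.065, 1.46, 0.022, 1.35, -0.088], TCP at [0.248, 0.574, 0.405] pointing down, gripper open.
Joint ranges: [-2.6, 2.6], [-0.5, 2.12], [-1.47, 1.34], [0.16, 2.42], [-1.27, 4.41], [0.06, 2.06], [-2.6, 2.6]. Speed limits (rad/s): [2.22, 2.22, 2.79, 2.79, 3.14, 3.14, 3.14].

INTERFACE

Orientations are given as a unit quaternion [x, y, z, w].
In Python, from bench import telemetry, imaging, job, r gives the robot as it stands.
- The arm moves only by the tool move_arm, never from a script. Its argument "steps" is a list of rows, each an object of numbers: "dx", "dy", "dz": the shift along the tool's x, y, z in cm; "spin": the turn about the tool's z in rad. In form: [{"dx": .., "dy": .., "dz": .., "spin": ..}, ...]. A call has 1 to 12 rows; each row shifts and turns the commanded pose from where the row before left it, along the tool's axes as they then stand; what a row does not reach is not made up. A row lasts 1/10 s, in which the tool goes at most 50 mm and 8.59 degrees, less where a joint would pass 70% of its speed; a pose out of reach is approached as far as the arm can. A call with a gripper value outside its range is refused whole. "claw" is the finger opening in cm, from 0 to 8.7, set as the call begins (left out, the last holds). The fingers move at their own pace and stop on an object; "squeeze" is the grip in N (left out, the last holds). Time passes only in rows, so rows that do not move let the fingers close. It gives the time, the measured TCP pose, the force, the opening and the grip force at its end, in the units of the state.
- telemetry.read_state(): the state, without advancing time (a new reading comes with each control period).
- imaging.camera(name): name is "scene" or "top"; returns a dict with "img" (400x640x3 uint8, red, green, blue), "camera_matrix" (3x3 intrinsics, pixels), "D" ([k1, k2, p1, p2, k3] as OpenCV has them; the pictures are not rectified), "R" (3x3) and "t" (3): a world point X has camera coordinates R X + t. Camera axes: x right, y down, z forward; pixel columns grow to the right and rows downward; lengths in m; the calibration is good to about 2 mm. A picture is of the moment at which its call begins. There is no depth.
- job.close_job(): hands the job in; it is judged then, once.
The state is a dict: "time": time; "joint_positions": joint angles; "joint_vel": joint speeds; "joint_torque": joint torques, N m; "ee_pos": TCP position; "eef_rot": TCP orientation; "ft_force": force on the tool from outside, world axes, zero at the start; "torque": the same for the moment, N m; "width": finger opening in m; "grip_force": force on a finger pad.
Only numpy, scipy, OpenCV 4.12 (cv2) and the standard library are available. Lean on these libraries where they do the work, as an engineer would, in place of code of your own. Each camera call takes 0.05 s, during which the arm holds its last target. There are 200 camera calls.

## Working session

There is one attempt and no reset: what is moved stays moved. The work goes in short steps, Python scripts to look and compute and a tool call to move; the robot and the scene stay as the last step left them, time stands still between calls to the robot, and variables do not carry over. Pictures are saved under pics/ and viewed, at most 10 in all, crops included, and the job is handed in when it is done.

Besides the shell and the picture viewer there is one more tool, called by a JSON object that holds its "fn" and its "kwargs", one argument or row to a line. move_arm: Moves the arm, as the interface text tells. Its arguments: {"type":"object","properties":{"steps":{"type":"array","items":{"type":"object","properties":{"dx":{"type":"number"},"dy":{"type":"number"},"dz":{"type":"number"},"spin":{"type":"number"}}}},"claw":{"type":"number"},"squeeze":{"type":"number"}},"required":["steps"]}

```bash
ls; mkdir -p pics
python3 - <<'E'
from bench import telemetry, imaging, r
import cv2,numpy as np
s=telemetry.read_state();print({k:np.round(v,3) for k,v in s.items()},r.tips_ahead)
for n in("scene","top"):
    c=imaging.camera(n);cv2.imwrite(f"pics/{n}0.png",c["img"][:,:,::-1]);print(n,c["camera_matrix"],c["D"],c["R"],c["t"])
E
```

```text
pics
{'time': np.float64(0.0), 'joint_positions': array([-1.185,  0.333, -0.065,  1.461,  0.022,  1.35 , -0.088]), 'joint_vel': array([ 0.   ,  0.001,  0.001,  0.001, -0.001, -0.001,  0.   ]), 'joint_torque': array([ 0.0000e+00, -6.2326e+01,  2.5000e-02, -3.8990e+01, -6.1000e-02,
        4.0000e-02,  0.0000e+00]), 'ee_pos': array([0.248, 0.573, 0.404]), 'eef_rot': array([ 0.203,  0.979, -0.001, -0.   ]), 'ft_force': array([-0.174,  0.361, -0.199]), 'torque': array([-0.044,  0.047,  0.08 ]), 'grip_force': np.float64(0.0), 'width': np.float64(0.087)} 0.1822
scene [[420.75619402   0.         326.52540816]
 [  0.         420.75619402 200.87324246]
 [  0.           0.           1.        ]] [0.02448152 0.         0.         0.         0.        ] [[-0.13226211  0.99102963 -0.01915756]
 [ 0.65801477  0.07333106 -0.74942586]
 [-0.74129839 -0.1117266  -0.66181105]] [ 0.09045697 -0.29955587  1.72471647]
top [[515.83327152   0.         327.34656978]
 [  0.         515.83327152 196.65568979]
 [  0.           0.           1.        ]] [-0.05790304  0.          0.          0.          0.        ] [[-0.0296219  -0.99944518  0.01522752]
 [-0.99023704  0.02726621 -0.13670098]
 [ 0.13620994 -0.0191282  -0.99049531]] [-0.02516641  0.54743986  1.45488529]
```

View pics/scene0.png

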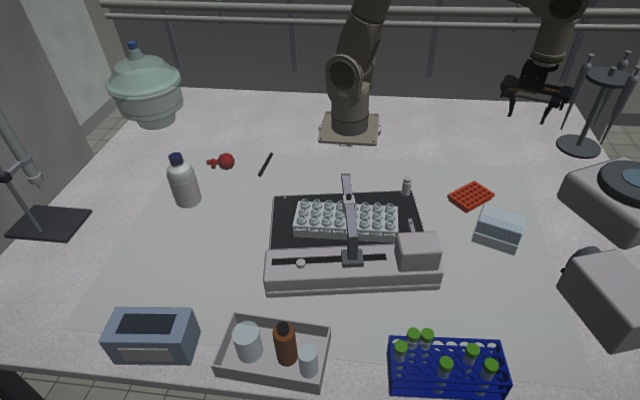

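View pics/top0.png

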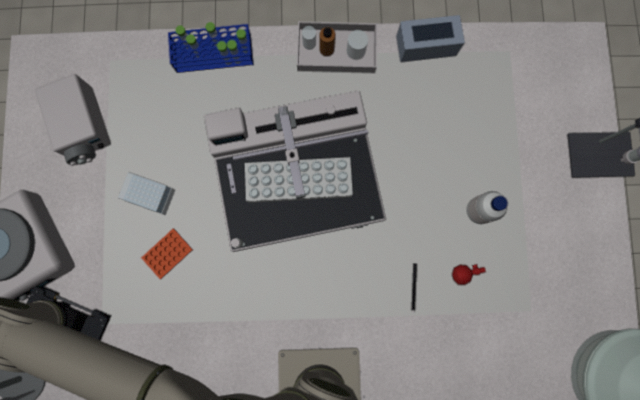

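The top view shows the rack at about (246–352, 158–200) px, the end stop near (231,178), the drop arm over the rack around x≈290, and the spare vial at (236,243). I'll zoom in next.

Run:
```python
import cv2
a=cv2.imread("pics/top0.png")[85:255,200:392]
cv2.imwrite("pics/c0.png",cv2.resize(a,None,fx=4,fy=3.5,interpolation=cv2.INTER_CUBIC) if 0 else cv2.resize(a[:150],None,fx=4,fy=4,interpolation=cv2.INTER_CUBIC))
b=cv2.imread("pics/scene0.png")[170:295,255:450]
cv2.imwrite("pics/c1.png",cv2.resize(b,None,fx=4,fy=4,interpolation=cv2.INTER_CUBIC))
```

```text
(no output)
```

View pics/c0.png

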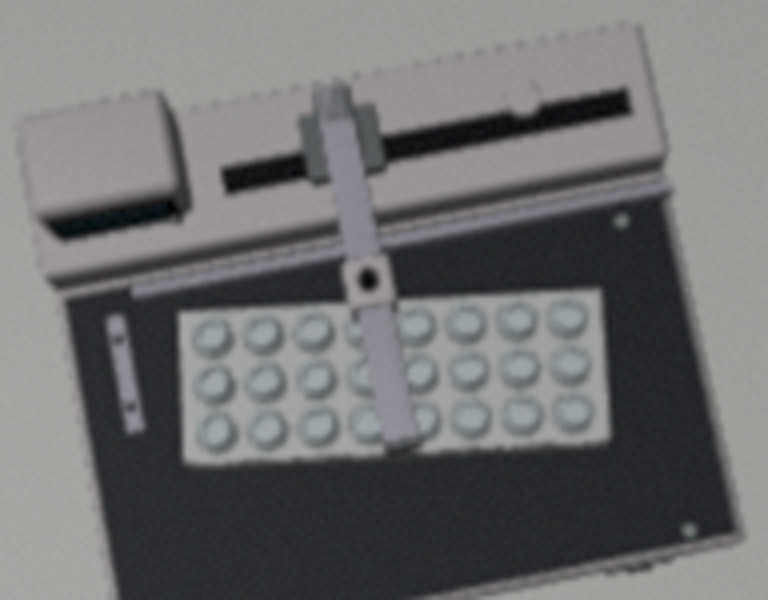

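View pics/c1.png

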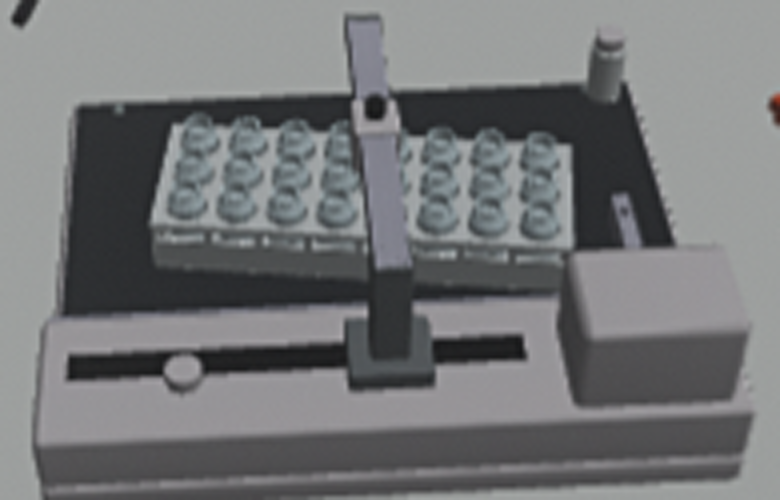

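The crops put the rail strip's front edge from (133,292) to (670,192) in c0. The rack-top corners are near (178,311), (601,289), (610,440) and (185,465), and the end stop face is at about (143,430)–(125,315). Next I'll measure these to sub-pixel accuracy.

```bash
cat > h.py <<'E'
import cv2,numpy as np
from bench import imaging,telemetry
def ray(c,uv,z):
    uv=np.array(uv,float).reshape(-1,1,2)
    n=cv2.undistortPoints(uv,c["camera_matrix"],np.array(c["D"])).reshape(-1,2)
    C=-c["R"].T@c["t"]; d=np.c_[n,np.ones(len(n))]@c["R"]
    return C+d*((z-C[2])/d[:,2])[:,None]
def edge(g,p,q,half=3,inset=.06,thr=None,skip=None):
    """subpixel edge points along the line p-q: mid-level crossing on the normal"""
    p,q=np.array(p,float),np.array(q,float);t=(q-p)/np.linalg.norm(q-p);n=np.array([-t[1],t[0]])
    out=[];s=np.linspace(-half,half,8*half+1)
    for f in np.linspace(inset,1-inset,40):
        if skip and skip[0]<f<skip[1]:continue
        m=p+f*(q-p);P=(m+s[:,None]*n).astype(np.float32)
        v=cv2.remap(g,P[:,:1],P[:,1:],cv2.INTER_LINEAR).ravel().astype(float)
        k=np.argmax(np.abs(np.convolve(np.gradient(v),np.ones(5)/5,'same')))
        out.append(m+s[k]*n)
    return np.array(out)
def fit(P):
    P=np.asarray(P)[:,:2]
    for _ in range(3):
        m=P.mean(0);d=np.linalg.svd(P-m)[2][0];r=(P-m)@[-d[1],d[0]]
        P=P[np.abs(r)<=max(1.8*r.std(),1e-6)]
    return m,d,r.std()
def isect(a,b):
    return a[0]+a[1]*np.linalg.solve(np.c_[a[1],-b[1]],b[0]-a[0])[0]
E
python3 - <<'E'
from h import *
c=imaging.camera("top");g=cv2.cvtColor(c["img"],cv2.COLOR_RGB2GRAY)
print("cam",-c["R"].T@c["t"])
f=lambda x,y:(200+x/4-.375,85+y/4-.375)
A,B,Cc,D=f(178,311),f(601,289),f(610,440),f(185,465)
z=.075
L={}
for k,p,q,sk in(("rear",A,B,(.36,.55)),("right",B,Cc,None),("front",Cc,D,(.4,.58)),("left",D,A,None)):
    e=edge(g,p,q,skip=sk,inset=.12);L[k]=fit(ray(c,e,z));print(k,L[k])
cs=[isect(L[a],L[b]) for a,b in(("rear","left"),("rear","right"),("front","right"),("front","left"))]
print(np.round(cs,4),[round(np.linalg.norm(cs[i]-cs[(i+1)%4]),4) for i in range(4)])
for x in (220,280,320,340): # rail profiles
    print(x,g[120:170,x])
e=edge(g,f(140,297),f(660,197),skip=(.35,.55))
for z in(.03,.054):
    l=fit(ray(c,e,z));print("rail",z,l,np.degrees(np.arctan2(*l[1][::-1])))
# ends of rail top strip, stop corners
for n,p,z in(("railL",f(133,288),.054),("railR",f(671,187),.054),("stopA",f(125,315),.054),("stopB",f(143,430),.054),("armtip",f(400,445),.178),("armjoint",f(340,125),.178),("spare",f(144,632),.091)):print(n,ray(c,[p],z)[0].round(4))
print(g[int(85+370/4),222:255])
E
```

```text
cam [ 0.34317991 -0.01224972  1.51627585]
rear (array([0.65070861, 0.03916183]), array([ 0.03035855, -0.99953907]), np.float64(0.00012084388277634059))
right (array([ 0.6022582 , -0.10893949]), array([-0.99974442, -0.02260725]), np.float64(1.0070723682486728e-06))
front (array([0.54008703, 0.04063888]), array([ 0.02899075, -0.99957968]), np.float64(0.0004731708214566192))
left (array([0.58852911, 0.19222515]), array([0.99929662, 0.03750025]), np.float64(2.9463148314745377e-06))
[[ 0.646   0.1944]
 [ 0.6552 -0.1077]
 [ 0.5445 -0.1102]
 [ 0.5357  0.1902]] [np.float64(0.3023), np.float64(0.1107), np.float64(0.3006), np.float64(0.1103)]
220 [150 148 150 153 150 152 150 152 151 152 154 153 154 154 149 133 111  83
  50  21  16  19  15  29  79 130 151 154 152 154 151 139 113  78  57  62
  98 128 110  66  46  43  41  42  45  43  44  43  42  43]
280 [ 99 102  99  95  93  89  90  89  90  71  67 109 140 151 150 152 150 152
 150 137 111  77  58  60  92 125 112 123 132 109  74  51  40  40  43  39
  42  40  38  41  75 135 152 142 133 143 157 161 156 131]
320 [ 51 108 140 148 148 148 149 149 151 14
[... 284 characters left out ...]
39  37  34  40  36  40  36  39
  40  85 140 150 138 131 150 159 161 154 135 122 121 131]
rail 0.03 (array([0.69938787, 0.04830764]), array([ 0.17409343, -0.98472914]), np.float64(0.00022149881064692238)) -79.9740940661801
rail 0.054 (array([0.69363591, 0.04732977]), array([ 0.17409343, -0.98472914]), np.float64(0.00021792210484504988)) -79.9740940661801
railL [0.6686 0.2291 0.054 ]
railR [ 0.7334 -0.1631  0.054 ]
stopA [0.6488 0.235  0.054 ]
stopB [0.5646 0.2224 0.054 ]
armtip [0.5313 0.0344 0.178 ]
armjoint [0.7487 0.0698 0.178 ]
spare [0.4184 0.2166 0.091 ]
[ 42  45  43  45  43  44  77 127 140 142 134  88  51  43  39  44  42  43
  43  46  42  42  74 130 160 164 162 160 152 140 133 129 139]
```

The top view gives consistent results: the rail's yaw is about 10.0°, with its origin near (0.696, 0.063). The rack is askew by about −8.3°, with its rear left corner 27 mm and its rear right corner 71 mm from the rail, and it is about 41 mm from the stop. All of this fits the stated ranges. I'll turn the tool so that tool x is along rail +y and tool y along rail +x, then close the fingers.

{"fn": "move_arm", "kwargs": {
  "claw": 0,
  "squeeze": 10,
  "steps": [
    {"spin":0.141},
    {"spin":0.141},
    {"spin":0.141},
    {"spin":0.141},
    {"spin":0.141},
    {"spin":0.141},
    {"spin":0.141},
    {"dx":-3.5,"dy":0.7},
    {"dx":-3.5,"dy":0.7},
    {"dx":-3.5,"dy":0.7},
    {"dx":-3.5,"dy":0.7},
    {"dx":-3.5,"dy":0.7}
  ]
}}

```text
$.steps[0]: bad value
```

```bash
cat >> h.py <<'E'
n=np.array([.985,.174]);u=np.array([-.174,.985]);O=np.array([.6958,.0626])
def rail(p):d=np.asarray(p)[...,:2]-O;return np.stack([d@n,d@u],-1)
def st():
    s=telemetry.read_state();from scipy.spatial.transform import Rotation as Q
    y=Q.from_quat(s["eef_rot"]).as_matrix()[:,1];f=np.array(s["ft_force"])
    print("t%.1f rail x,y mm"%s["time"],(rail(s["ee_pos"])*1000).round(1),"z",round(s["ee_pos"][2],4),"ydir",np.degrees(np.arctan2(y[1],y[0])).round(2),"F n,u,z",(f[:2]@n).round(2),(f[:2]@u).round(2),f[2].round(2),"w",round(s["width"],4),y.round(3))
E
python3 -c "
from h import *
st()"
```

```text
t0.1 rail x,y mm [-351.8  581. ] z 0.4041 ydir 66.58 F n,u,z -0.8 -0.06 0.03 w 0.087 [ 0.397  0.918 -0.001]
```

{"fn": "move_arm", "kwargs": {
  "claw": 0,
  "squeeze": 10,
  "steps": [
    {"dx":0,"dy":0,"dz":0,"spin":0.141},
    {"dx":0,"dy":0,"dz":0,"spin":0.141},
    {"dx":0,"dy":0,"dz":0,"spin":0.141},
    {"dx":0,"dy":0,"dz":0,"spin":0.141},
    {"dx":0,"dy":0,"dz":0,"spin":0.141},
    {"dx":0,"dy":0,"dz":0,"spin":0.141},
    {"dx":0,"dy":0,"dz":0,"spin":0.141},
    {"dx":-3.5,"dy":0.7,"dz":0,"spin":0},
    {"dx":-3.5,"dy":0.7,"dz":0,"spin":0},
    {"dx":-3.5,"dy":0.7,"dz":0,"spin":0},
    {"dx":-3.5,"dy":0.7,"dz":0,"spin":0},
    {"dx":-3.5,"dy":0.7,"dz":0,"spin":0}
  ]
}}

```text
time: 1.35
ee_pos: [0.3137, 0.4058, 0.4046]
eef_rot: [0.643, 0.766, -0.0, -0.0]
ft_force: [0.6, -1.0, 0.6]
width: 0.0026
grip_force: 0.0
```

```bash
python3 -c "
from h import *
st()"
```

```text
t1.4 rail x,y mm [-316.7  404.5] z 0.4046 ydir 10.03 F n,u,z 0.41 -1.07 0.64 w 0.0026 [ 0.985  0.174 -0.   ]
```

{"fn": "move_arm", "kwargs": {
  "steps": [
    {"dx":-4,"dy":0.76,"dz":0,"spin":0},
    {"dx":-4,"dy":0.76,"dz":0,"spin":0},
    {"dx":-4,"dy":0.76,"dz":0,"spin":0},
    {"dx":-4,"dy":0.76,"dz":0,"spin":0},
    {"dx":-4,"dy":0.76,"dz":0,"spin":0},
    {"dx":-4,"dy":0.76,"dz":0,"spin":0},
    {"dx":-4,"dy":0.76,"dz":0,"spin":0},
    {"dx":-4,"dy":0.76,"dz":0,"spin":0},
    {"dx":-4,"dy":0.76,"dz":0,"spin":0},
    {"dx":-4,"dy":0.76,"dz":0,"spin":0},
    {"dx":-4,"dy":0.76,"dz":0,"spin":0},
    {"dx":-4,"dy":0.76,"dz":0,"spin":0}
  ]
}}

```text
time: 2.55
ee_pos: [0.4869, -0.0512, 0.4048]
eef_rot: [0.643, 0.766, 0.0, 0.0]
ft_force: [1.2, 0.4, 0.4]
width: 0.0003
grip_force: 0.0
```

```bash
python3 -c "
from h import *
st()"
```

```text
t2.5 rail x,y mm [-225.6  -75.8] z 0.4048 ydir 10.03 F n,u,z 1.22 0.16 0.39 w 0.0003 [0.985 0.174 0.001]
```

{"fn": "move_arm", "kwargs": {
  "steps": [
    {"dx":0,"dy":0,"dz":1.8,"spin":0},
    {"dx":0,"dy":0,"dz":1.8,"spin":0},
    {"dx":0,"dy":0,"dz":1.8,"spin":0},
    {"dx":0,"dy":0,"dz":1.8,"spin":0},
    {"dx":0,"dy":0,"dz":1.8,"spin":0},
    {"dx":0,"dy":0,"dz":1.8,"spin":0},
    {"dx":0,"dy":0,"dz":1.8,"spin":0},
    {"dx":0,"dy":0,"dz":1.8,"spin":0},
    {"dx":0,"dy":0,"dz":1.8,"spin":0},
    {"dx":0,"dy":0,"dz":1.4,"spin":0},
    {"dx":0,"dy":0,"dz":0,"spin":0},
    {"dx":0,"dy":0,"dz":0,"spin":0}
  ]
}}

```text
time: 3.75
ee_pos: [0.4868, -0.0496, 0.229]
eef_rot: [0.643, 0.766, -0.0, -0.0]
ft_force: [0.2, 0.2, 0.9]
width: 0.0007
grip_force: 0.0
```

Run:
```python
from h import *
st()
for k in("top","scene"):
    c=imaging.camera(k);g=c["img"][:,:,::-1]
    a=g[85:235,200:392] if k=="top" else g[150:275,255:450]
    cv2.imwrite(f"pics/d_{k}.png",cv2.resize(a,None,fx=4,fy=4,interpolation=cv2.INTER_CUBIC))
```

```text
t3.8 rail x,y mm [-225.3  -74.2] z 0.229 ydir 10.01 F n,u,z 0.26 0.13 0.92 w 0.0007 [ 0.985  0.174 -0.   ]
```

View pics/d_scene.png

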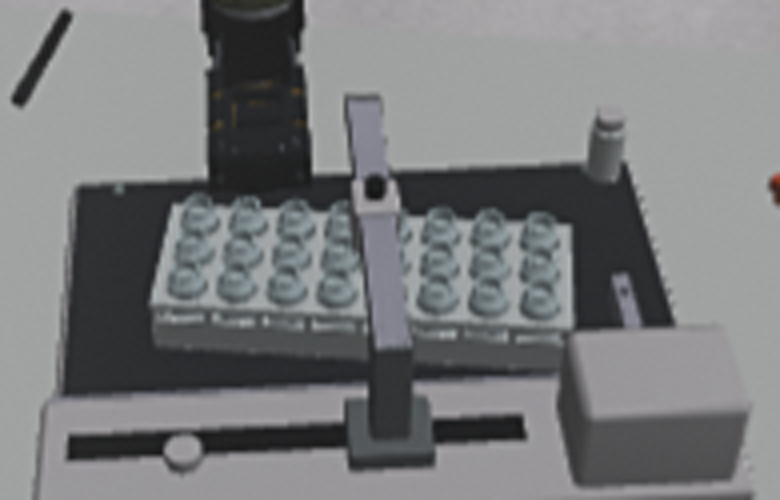

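The gripper stands in front of the rack at crop (255,130), well right of the drop arm bar at about x=365, and the rack is unmoved. Now the right-end push.

{"fn": "move_arm", "kwargs": {
  "steps": [
    {"dx":0,"dy":1,"dz":0,"spin":0},
    {"dx":0,"dy":1,"dz":0,"spin":0},
    {"dx":0,"dy":1,"dz":0,"spin":0},
    {"dx":0,"dy":0.4,"dz":0,"spin":0},
    {"dx":0,"dy":0.3,"dz":0,"spin":0},
    {"dx":0,"dy":0.3,"dz":0,"spin":0},
    {"dx":0,"dy":0.3,"dz":0,"spin":0},
    {"dx":0,"dy":0.3,"dz":0,"spin":0},
    {"dx":0,"dy":0.3,"dz":0,"spin":0},
    {"dx":0,"dy":0.3,"dz":0,"spin":0},
    {"dx":0,"dy":0.3,"dz":0,"spin":0},
    {"dx":0,"dy":0.3,"dz":0,"spin":0}
  ]
}}

```text
time: 5.05
ee_pos: [0.5439, -0.0396, 0.2286]
eef_rot: [0.643, 0.766, -0.0, -0.0]
ft_force: [-2.1, -1.7, -0.2]
width: 0.0004
grip_force: 1.2
```

Run:
```python
from h import *
st()
```

```text
t5.0 rail x,y mm [-167.4  -74.2] z 0.2286 ydir 10.01 F n,u,z -2.39 -1.29 -0.22 w 0.0004 [ 0.985  0.174 -0.   ]
```

{"fn": "move_arm", "kwargs": {
  "steps": [
    {"dx":0,"dy":0.25,"dz":0,"spin":0},
    {"dx":0,"dy":0.25,"dz":0,"spin":0},
    {"dx":0,"dy":0.25,"dz":0,"spin":0},
    {"dx":0,"dy":0.25,"dz":0,"spin":0},
    {"dx":0,"dy":0.25,"dz":0,"spin":0},
    {"dx":0,"dy":0.25,"dz":0,"spin":0},
    {"dx":0,"dy":0.25,"dz":0,"spin":0},
    {"dx":0,"dy":0.25,"dz":0,"spin":0},
    {"dx":0,"dy":0,"dz":0,"spin":0}
  ]
}}

```text
time: 5.95
ee_pos: [0.5639, -0.0357, 0.2288]
eef_rot: [0.643, 0.766, 0.0, 0.0]
ft_force: [-0.4, -0.1, -1.0]
width: 0.0007
grip_force: 0.3
```

```bash
cat >> h.py <<'E'
def rack(yaw,rl,tag=None,z=.075):
    """rack rear line in the rail frame; yaw (rad, rel. rail) and rear-left (rail x,y) are the rough guess"""
    c=imaging.camera("top");g=cv2.cvtColor(c["img"],cv2.COLOR_RGB2GRAY)
    ex=np.array([np.cos(yaw),np.sin(yaw)]);ey=np.array([-np.sin(yaw),np.cos(yaw)])
    A=np.array(rl);B=A-.3*ey;C=B-.108*ex;D=A-.108*ex
    px=[]
    for p in(A,B,C,D):
        w=np.r_[O+p[0]*n+p[1]*u,z];px.append(cv2.projectPoints(w.reshape(1,3),cv2.Rodrigues(c["R"])[0],c["t"],c["camera_matrix"],np.array(c["D"]))[0].ravel())
    A,B,C,D=px
    w=lambda e:rail(ray(c,e,z))
    re=fit(w(edge(g,A,B,inset=.1,skip=(.36,.6))));le=fit(w(edge(g,D,A,inset=.15)));ri=fit(w(edge(g,B,C,inset=.15)))
    a,b=isect(re,le),isect(re,ri)
    print("rear left",(a*1000).round(1),"rear right",(b*1000).round(1),"len",(np.linalg.norm(a-b)*1000).round(1),"yaw",np.degrees(np.arctan2(-(a-b)[0],(a-b)[1])).round(2),"sd",(re[2]*1e3).round(2))
    if tag:cv2.imwrite(f"pics/{tag}.png",cv2.resize(c["img"][85:235,200:392,::-1],None,fx=4,fy=4,interpolation=cv2.INTER_CUBIC))
E
python3 - <<'E'
from h import *
st()
rack(np.radians(2),(-.03,.139),"e")
rack(np.radians(-2),(-.03,.139))
E
```

```text
t6.0 rail x,y mm [-147.   -73.9] z 0.2288 ydir 10.04 F n,u,z -0.45 -0.05 -0.98 w 0.0007 [0.985 0.174 0.001]
rear left [-23.8 137.1] rear right [ -25.6 -164. ] len 301.1 yaw -0.34 sd 2.16
rear left [-22.3 135.1] rear right [ -36.7 -178.2] len 313.7 yaw -2.64 sd 1.36
```

View pics/e.png

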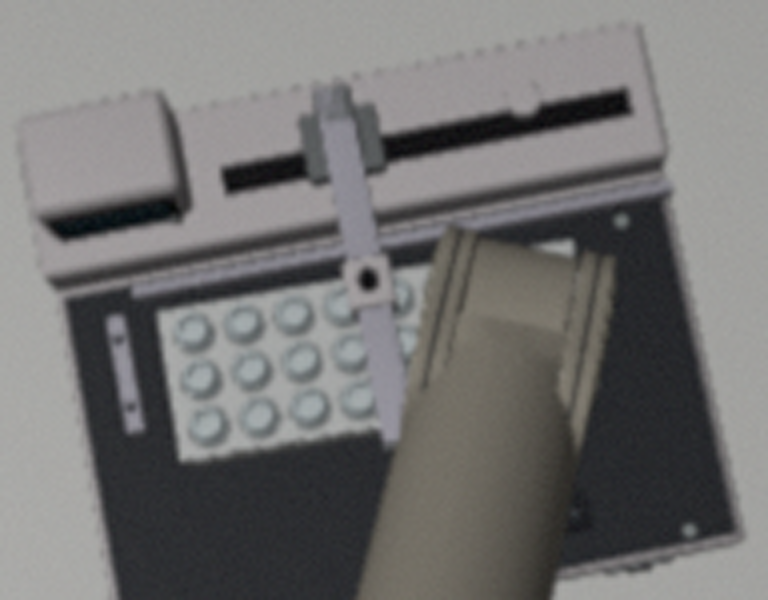

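The rack is now nearly parallel, with its rear left corner at (157,311) and its rear right near (575,241), about 24 mm off the rail. Its left end is about 28 mm from the stop. I'll continue on the right.

{"fn": "move_arm", "kwargs": {
  "steps": [
    {"dx":0,"dy":0.2,"dz":0,"spin":0},
    {"dx":0,"dy":0.2,"dz":0,"spin":0},
    {"dx":0,"dy":0.2,"dz":0,"spin":0},
    {"dx":0,"dy":0.2,"dz":0,"spin":0},
    {"dx":0,"dy":0.2,"dz":0,"spin":0},
    {"dx":0,"dy":0.2,"dz":0,"spin":0},
    {"dx":0,"dy":0.2,"dz":0,"spin":0},
    {"dx":0,"dy":0,"dz":0,"spin":0}
  ]
}}

```text
time: 6.85
ee_pos: [0.5777, -0.0334, 0.2287]
eef_rot: [0.643, 0.766, 0.0, 0.0]
ft_force: [-1.7, -1.1, 1.4]
width: 0.0005
grip_force: 1.0
```

{"fn": "move_arm", "kwargs": {
  "steps": [
    {"dx":0,"dy":-3,"dz":0,"spin":0},
    {"dx":0,"dy":-3,"dz":0,"spin":0},
    {"dx":0,"dy":0,"dz":-3,"spin":0},
    {"dx":0,"dy":0,"dz":-3,"spin":0},
    {"dx":0,"dy":0,"dz":-3,"spin":0},
    {"dx":0,"dy":0,"dz":-3,"spin":0},
    {"dx":0,"dy":0,"dz":-3,"spin":0},
    {"dx":0,"dy":0,"dz":-2,"spin":0},
    {"dx":0,"dy":0,"dz":0,"spin":0}
  ]
}}

```text
time: 7.75
ee_pos: [0.5192, -0.0437, 0.4018]
eef_rot: [0.642, 0.766, 0.003, 0.002]
ft_force: [-0.2, 0.3, -0.3]
width: 0.0004
grip_force: 0.0
```

Run:
```python
from h import *
st()
rack(np.radians(2),(-.023,.152),"f")
rack(np.radians(4),(-.023,.152))
```

```text
t7.8 rail x,y mm [-192.4  -73.9] z 0.4018 ydir 10.06 F n,u,z -0.12 0.34 -0.26 w 0.0004 [0.985 0.175 0.006]
rear left [-21.2 159.2] rear right [ -13.7 -140.2] len 299.5 yaw 1.43 sd 0.34
rear left [-22.7 159.2] rear right [  -9.9 -138.1] len 297.5 yaw 2.46 sd 1.78
```

View pics/f.png

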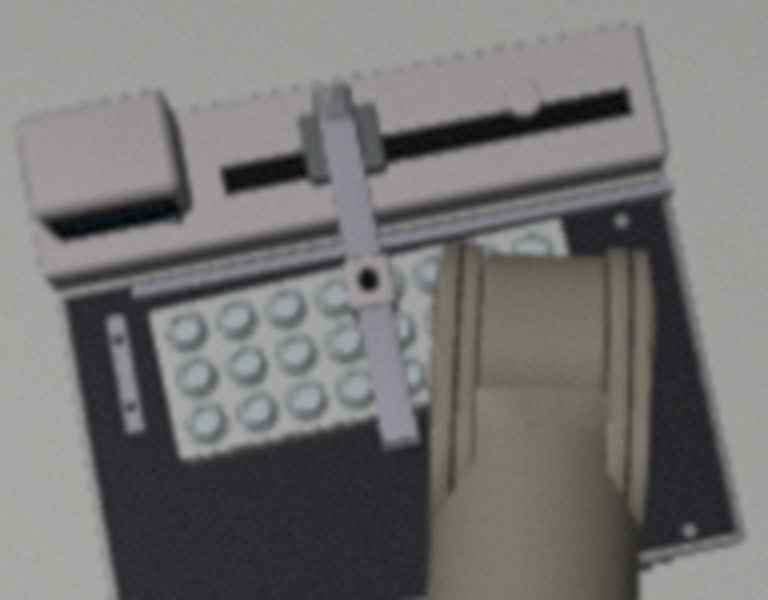

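The rear left corner is at (150,311), about 21 mm off the rail and 21 mm from the stop. The right end leads, at roughly 12 mm off. I'll cross above the bar and push on the left.

{"fn": "move_arm", "kwargs": {
  "steps": [
    {"dx":2.9,"dy":0,"dz":0,"spin":0},
    {"dx":2.9,"dy":0,"dz":0,"spin":0},
    {"dx":2.9,"dy":0,"dz":0,"spin":0},
    {"dx":2.9,"dy":0,"dz":0,"spin":0},
    {"dx":2.9,"dy":0,"dz":0,"spin":0},
    {"dx":0,"dy":0,"dz":2.5,"spin":0},
    {"dx":0,"dy":0,"dz":2.7,"spin":0},
    {"dx":0,"dy":0,"dz":2.7,"spin":0},
    {"dx":0,"dy":0,"dz":2.7,"spin":0},
    {"dx":0,"dy":0,"dz":2.7,"spin":0},
    {"dx":0,"dy":0,"dz":2.7,"spin":0},
    {"dx":0,"dy":0,"dz":1.1,"spin":0}
  ]
}}

```text
time: 9.05
ee_pos: [0.4917, 0.0987, 0.2245]
eef_rot: [0.643, 0.766, -0.002, -0.001]
ft_force: [-1.9, 0.7, 0.7]
width: 0.0005
grip_force: 0.0
```

Run:
```python
from h import *
st()
```

```text
t9.1 rail x,y mm [-194.8   71. ] z 0.2245 ydir 10.03 F n,u,z -1.75 1.01 0.7 w 0.0005 [ 0.985  0.174 -0.004]
```

{"fn": "move_arm", "kwargs": {
  "steps": [
    {"dx":0,"dy":1,"dz":0,"spin":0},
    {"dx":0,"dy":1,"dz":-0.2,"spin":0},
    {"dx":0,"dy":1,"dz":0,"spin":0},
    {"dx":0,"dy":1,"dz":0,"spin":0},
    {"dx":0,"dy":0.5,"dz":0,"spin":0},
    {"dx":0,"dy":0.3,"dz":0,"spin":0},
    {"dx":0,"dy":0.2,"dz":0,"spin":0},
    {"dx":0,"dy":0.2,"dz":0,"spin":0},
    {"dx":0,"dy":0.2,"dz":0,"spin":0},
    {"dx":0,"dy":0.2,"dz":0,"spin":0},
    {"dx":0,"dy":0.2,"dz":0,"spin":0},
    {"dx":0,"dy":0.2,"dz":0,"spin":0}
  ]
}}

```text
time: 10.25
ee_pos: [0.5516, 0.1094, 0.2295]
eef_rot: [0.643, 0.766, -0.001, -0.001]
ft_force: [-5.8, 0.6, 2.6]
width: 0.0006
grip_force: 2.9
```

Run:
```python
from h import *
st()
```

```text
t10.2 rail x,y mm [-133.9   71.2] z 0.2295 ydir 10.04 F n,u,z -5.59 1.55 2.57 w 0.0006 [ 0.985  0.174 -0.002]
```

{"fn": "move_arm", "kwargs": {
  "steps": [
    {"dx":0,"dy":0.1,"dz":0,"spin":0},
    {"dx":0,"dy":0.1,"dz":0,"spin":0},
    {"dx":0,"dy":0.1,"dz":0,"spin":0},
    {"dx":0,"dy":0,"dz":0,"spin":0}
  ]
}}

```text
time: 10.65
ee_pos: [0.5551, 0.11, 0.2296]
eef_rot: [0.643, 0.766, 0.0, -0.0]
ft_force: [-2.8, 0.9, 0.9]
width: 0.0005
grip_force: 1.4
```

Run:
```python
from h import *
st()
rack(np.radians(1),(-.008,.158),"g")
```

```text
t10.7 rail x,y mm [-130.4   71.1] z 0.2296 ydir 10.03 F n,u,z -2.59 1.37 0.88 w 0.0005 [0.985 0.174 0.   ]
rear left [  0.8 164.2] rear right [ -16.3 -145. ] len 309.7 yaw -3.18 sd 2.04
```

View pics/g.png

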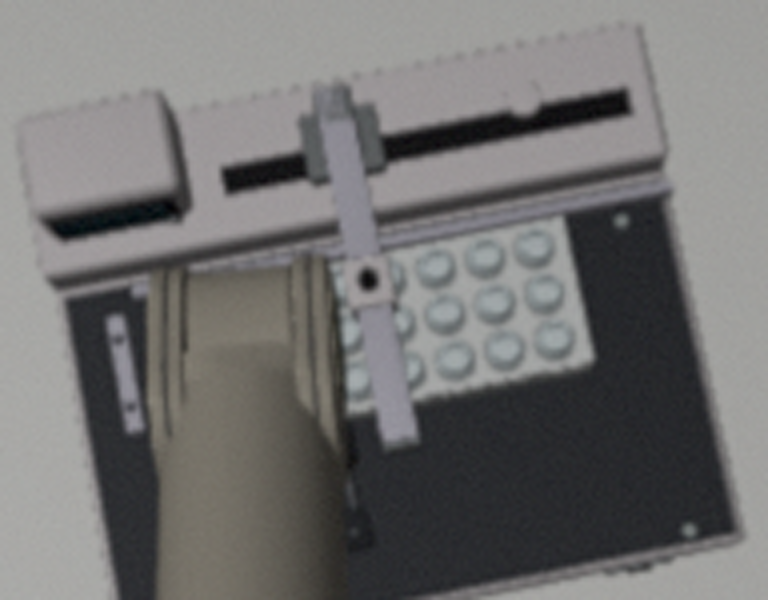

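The right half's rear corner is at (568,217), about 12 mm off the rail. From the finger position the left side is about 5–7 mm off. I'll go a little further on the left, then return to the right.

{"fn": "move_arm", "kwargs": {
  "steps": [
    {"dx":0,"dy":0.1,"dz":0,"spin":0},
    {"dx":0,"dy":0.1,"dz":0,"spin":0},
    {"dx":0,"dy":0.1,"dz":0,"spin":0},
    {"dx":0,"dy":0,"dz":0,"spin":0}
  ]
}}

```text
time: 11.1
ee_pos: [0.5582, 0.1103, 0.2297]
eef_rot: [0.643, 0.766, 0.0, 0.0]
ft_force: [-2.2, 0.7, -0.1]
width: 0.0006
grip_force: 0.7
```

Run:
```python
from h import *
st()
```

```text
t11.1 rail x,y mm [-127.2   70.9] z 0.2297 ydir 10.02 F n,u,z -2.08 1.04 -0.12 w 0.0006 [0.985 0.174 0.   ]
```

{"fn": "move_arm", "kwargs": {
  "steps": [
    {"dx":0,"dy":-3,"dz":0,"spin":0},
    {"dx":0,"dy":-3,"dz":0,"spin":0},
    {"dx":0,"dy":0,"dz":-3,"spin":0},
    {"dx":0,"dy":0,"dz":-3,"spin":0},
    {"dx":0,"dy":0,"dz":-3,"spin":0},
    {"dx":0,"dy":0,"dz":-3,"spin":0},
    {"dx":0,"dy":0,"dz":-3,"spin":0},
    {"dx":0,"dy":0,"dz":-2.5,"spin":0},
    {"dx":0,"dy":0,"dz":0,"spin":0},
    {"dx":-3,"dy":0,"dz":0,"spin":0},
    {"dx":-3,"dy":0,"dz":0,"spin":0},
    {"dx":-3,"dy":0,"dz":0,"spin":0}
  ]
}}

```text
time: 12.3
ee_pos: [0.5148, 0.01, 0.4045]
eef_rot: [0.643, 0.766, 0.0, 0.0]
ft_force: [0.5, 0.2, 0.7]
width: 0.0003
grip_force: 0.0
```

{"fn": "move_arm", "kwargs": {
  "steps": [
    {"dx":-3,"dy":0,"dz":0,"spin":0},
    {"dx":-3,"dy":0,"dz":0,"spin":0},
    {"dx":0,"dy":0,"dz":0,"spin":0},
    {"dx":0,"dy":0,"dz":3,"spin":0},
    {"dx":0,"dy":0,"dz":3,"spin":0},
    {"dx":0,"dy":0,"dz":3,"spin":0},
    {"dx":0,"dy":0,"dz":3,"spin":0},
    {"dx":0,"dy":0,"dz":3,"spin":0},
    {"dx":0,"dy":0,"dz":2,"spin":0},
    {"dx":0,"dy":0,"dz":0,"spin":0}
  ]
}}

```text
time: 13.3
ee_pos: [0.5239, -0.0474, 0.2321]
eef_rot: [0.643, 0.766, -0.002, -0.001]
ft_force: [0.0, 0.2, 0.9]
width: 0.0002
grip_force: 0.0
```

Run:
```python
from h import *
st()
```

```text
t13.3 rail x,y mm [-188.4  -78.4] z 0.2321 ydir 10.04 F n,u,z 0.05 0.18 0.94 w 0.0002 [ 0.985  0.174 -0.004]
```

{"fn": "move_arm", "kwargs": {
  "steps": [
    {"dx":0,"dy":1.5,"dz":0.2,"spin":0},
    {"dx":0,"dy":1.5,"dz":0,"spin":0},
    {"dx":0,"dy":1.3,"dz":0,"spin":0},
    {"dx":0,"dy":0.5,"dz":0,"spin":0},
    {"dx":0,"dy":0.3,"dz":0,"spin":0},
    {"dx":0,"dy":0.2,"dz":0,"spin":0},
    {"dx":0,"dy":0.2,"dz":0,"spin":0},
    {"dx":0,"dy":0.1,"dz":0,"spin":0},
    {"dx":0,"dy":0.1,"dz":0,"spin":0},
    {"dx":0,"dy":0.1,"dz":0,"spin":0},
    {"dx":0,"dy":0.1,"dz":0,"spin":0},
    {"dx":0,"dy":0,"dz":0,"spin":0}
  ]
}}

```text
time: 14.5
ee_pos: [0.5832, -0.0375, 0.2327]
eef_rot: [0.643, 0.766, 0.0, -0.0]
ft_force: [-0.5, 0.8, -1.2]
width: 0.0005
grip_force: 0.0
```

Run:
```python
from h import *
st()
rack(np.radians(0),(-.004,.158))
```

```text
t14.5 rail x,y mm [-128.3  -79. ] z 0.2327 ydir 10.03 F n,u,z -0.32 0.89 -1.24 w 0.0005 [ 0.985  0.174 -0.   ]
rear left [ -6.9 154.8] rear right [  -2.8 -148.9] len 303.7 yaw 0.78 sd 6.84
```

{"fn": "move_arm", "kwargs": {
  "steps": [
    {"dx":0,"dy":0.1,"dz":0.2,"spin":0},
    {"dx":0,"dy":0.1,"dz":0,"spin":0},
    {"dx":0,"dy":0.1,"dz":0,"spin":0}
  ]
}}

```text
time: 14.85
ee_pos: [0.5854, -0.0375, 0.2305]
eef_rot: [0.643, 0.766, -0.001, -0.001]
ft_force: [-7.1, -1.1, 5.1]
width: 0.0003
grip_force: 3.7
```

Run:
```python
from h import *
st()
```

```text
t14.8 rail x,y mm [-126.1  -79.4] z 0.2305 ydir 9.99 F n,u,z -7.15 0.15 5.07 w 0.0003 [ 0.985  0.174 -0.002]
```

{"fn": "move_arm", "kwargs": {
  "steps": [
    {"dx":0,"dy":0,"dz":0,"spin":0},
    {"dx":0,"dy":0,"dz":0,"spin":0}
  ]
}}

```text
time: 15.05
ee_pos: [0.5855, -0.0375, 0.2306]
eef_rot: [0.643, 0.766, -0.001, -0.001]
ft_force: [-5.6, -1.1, 5.8]
width: 0.0007
grip_force: 3.1
```

Run:
```python
from h import *
st()
```

```text
t15.1 rail x,y mm [-126.   -79.5] z 0.2306 ydir 9.99 F n,u,z -5.7 -0.09 5.8 w 0.0007 [ 0.985  0.173 -0.002]
```

{"fn": "move_arm", "kwargs": {
  "steps": [
    {"dx":0,"dy":-0.5,"dz":0,"spin":0},
    {"dx":0,"dy":0,"dz":0,"spin":0},
    {"dx":0,"dy":0,"dz":0,"spin":0},
    {"dx":0,"dy":0.2,"dz":0,"spin":0},
    {"dx":0,"dy":0.1,"dz":0,"spin":0},
    {"dx":0,"dy":0.1,"dz":0,"spin":0},
    {"dx":0,"dy":0.1,"dz":0,"spin":0},
    {"dx":0,"dy":0.05,"dz":0,"spin":0},
    {"dx":0,"dy":0.05,"dz":0,"spin":0},
    {"dx":0,"dy":0,"dz":0,"spin":0}
  ]
}}

```text
time: 16.05
ee_pos: [0.587, -0.0371, 0.2306]
eef_rot: [0.643, 0.766, -0.0, -0.0]
ft_force: [-3.7, -0.9, 2.0]
width: 0.0009
grip_force: 2.1
```

Run:
```python
from h import *
st()
```

```text
t16.1 rail x,y mm [-124.5  -79.3] z 0.2306 ydir 10.01 F n,u,z -3.76 -0.21 2.03 w 0.0009 [ 0.985  0.174 -0.   ]
```

{"fn": "move_arm", "kwargs": {
  "steps": [
    {"dx":0,"dy":0.05,"dz":0,"spin":0},
    {"dx":0,"dy":0.05,"dz":0,"spin":0},
    {"dx":0,"dy":0,"dz":0,"spin":0}
  ]
}}

```text
time: 16.35
ee_pos: [0.5882, -0.0368, 0.2307]
eef_rot: [0.643, 0.766, -0.0, 0.0]
ft_force: [-2.4, -2.3, 0.9]
width: 0.0004
grip_force: 1.4
```

{"fn": "move_arm", "kwargs": {
  "steps": [
    {"dx":0,"dy":0.05,"dz":0,"spin":0},
    {"dx":0,"dy":0.05,"dz":0,"spin":0},
    {"dx":0,"dy":0,"dz":0,"spin":0}
  ]
}}

```text
time: 16.65
ee_pos: [0.5891, -0.0365, 0.2307]
eef_rot: [0.643, 0.766, 0.0, 0.0]
ft_force: [-2.0, -2.4, -0.5]
width: 0.0005
grip_force: 1.2
```

Run:
```python
from h import *
st()
rack(np.radians(0),(-.0,.158))
```

```text
t16.6 rail x,y mm [-122.3  -79.1] z 0.2307 ydir 10.03 F n,u,z -2.38 -2.04 -0.55 w 0.0005 [0.985 0.174 0.   ]
rear left [  6.4 157.5] rear right [   7.  -150.8] len 308.3 yaw 0.1 sd 0.57
```

{"fn": "move_arm", "kwargs": {
  "steps": [
    {"dx":0,"dy":0.05,"dz":0,"spin":0},
    {"dx":0,"dy":0.05,"dz":0,"spin":0},
    {"dx":0,"dy":0,"dz":0,"spin":0}
  ]
}}

```text
time: 17.0
ee_pos: [0.5897, -0.0365, 0.2306]
eef_rot: [0.643, 0.766, -0.0, -0.001]
ft_force: [-5.8, -2.1, 2.1]
width: 0.0007
grip_force: 3.2
```

{"fn": "move_arm", "kwargs": {
  "steps": [
    {"dx":0,"dy":0.05,"dz":0,"spin":0},
    {"dx":0,"dy":0.05,"dz":0,"spin":0},
    {"dx":0,"dy":0,"dz":0,"spin":0}
  ]
}}

```text
time: 17.3
ee_pos: [0.5901, -0.0365, 0.2306]
eef_rot: [0.643, 0.766, -0.001, -0.001]
ft_force: [-9.8, -2.7, 7.0]
width: 0.0006
grip_force: 5.9
```

Run:
```python
from h import *
st()
rack(np.radians(0),(-.0,.158),"h")
```

```text
t17.3 rail x,y mm [-121.3  -79.2] z 0.2306 ydir 10.0 F n,u,z -10.1 -0.99 6.95 w 0.0006 [ 0.985  0.174 -0.003]
rear left [  6.3 157.4] rear right [   7.1 -151.7] len 309.0 yaw 0.16 sd 0.54
```

View pics/h.png

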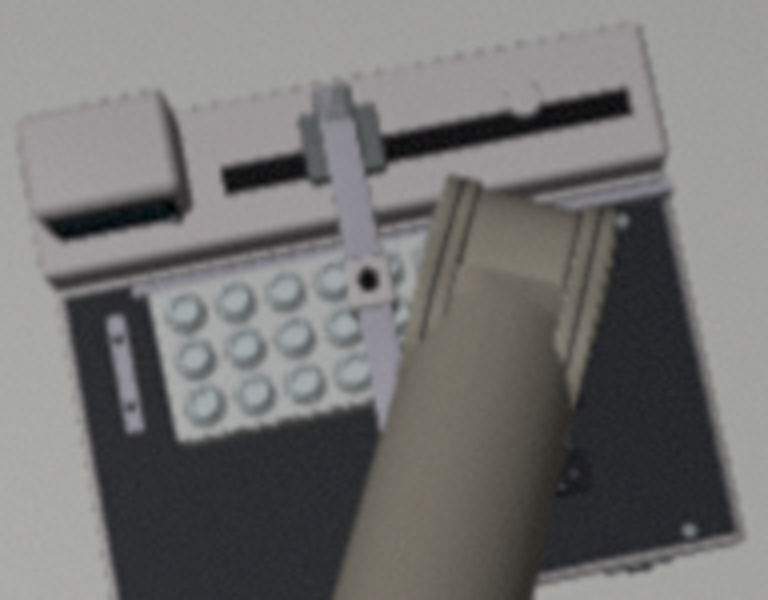

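Force rose to 10 N within 1 mm, so the right side is on the rail. The left rear corner is at (150,291), close to the rail strip. I'll press the left side the same way to make sure it is flush.

{"fn": "move_arm", "kwargs": {
  "steps": [
    {"dx":0,"dy":-1,"dz":0,"spin":0},
    {"dx":0,"dy":-3,"dz":0,"spin":0},
    {"dx":0,"dy":-2.6,"dz":0,"spin":0},
    {"dx":0,"dy":0,"dz":-3,"spin":0},
    {"dx":0,"dy":0,"dz":-3,"spin":0},
    {"dx":0,"dy":0,"dz":-3,"spin":0},
    {"dx":0,"dy":0,"dz":-3,"spin":0},
    {"dx":0,"dy":0,"dz":-3,"spin":0},
    {"dx":0,"dy":0,"dz":-2.3,"spin":0},
    {"dx":0,"dy":0,"dz":0,"spin":0},
    {"dx":3,"dy":0,"dz":0,"spin":0},
    {"dx":3,"dy":0,"dz":0,"spin":0}
  ]
}}

```text
time: 18.55
ee_pos: [0.5152, 0.0118, 0.4033]
eef_rot: [0.643, 0.766, 0.001, 0.0]
ft_force: [0.1, 1.2, -0.1]
width: 0.0
grip_force: 0.0
```

{"fn": "move_arm", "kwargs": {
  "steps": [
    {"dx":3,"dy":0,"dz":0,"spin":0},
    {"dx":3,"dy":0,"dz":0,"spin":0},
    {"dx":3,"dy":0,"dz":0,"spin":0},
    {"dx":0,"dy":0,"dz":0,"spin":0},
    {"dx":0,"dy":0,"dz":3,"spin":0},
    {"dx":0,"dy":0,"dz":3,"spin":0},
    {"dx":0,"dy":0,"dz":3,"spin":0},
    {"dx":0,"dy":0,"dz":3,"spin":0},
    {"dx":0,"dy":0,"dz":3,"spin":0},
    {"dx":0,"dy":0,"dz":2.4,"spin":0},
    {"dx":0,"dy":0,"dz":0,"spin":0},
    {"dx":0,"dy":0,"dz":0,"spin":0}
  ]
}}

```text
time: 19.75
ee_pos: [0.5, 0.0997, 0.23]
eef_rot: [0.643, 0.766, -0.0, 0.0]
ft_force: [0.1, 0.2, -0.2]
width: 0.0004
grip_force: 0.0
```

Run:
```python
from h import *
st()
```

```text
t19.8 rail x,y mm [-186.5   70.6] z 0.23 ydir 9.99 F n,u,z 0.09 0.18 -0.16 w 0.0004 [ 0.985  0.174 -0.   ]
```

{"fn": "move_arm", "kwargs": {
  "steps": [
    {"dx":0,"dy":1.5,"dz":0,"spin":0},
    {"dx":0,"dy":1.5,"dz":0,"spin":0},
    {"dx":0,"dy":1.5,"dz":0,"spin":0},
    {"dx":0,"dy":0.6,"dz":0,"spin":0},
    {"dx":0,"dy":0.3,"dz":0,"spin":0},
    {"dx":0,"dy":0.2,"dz":0,"spin":0},
    {"dx":0,"dy":0.1,"dz":0,"spin":0},
    {"dx":0,"dy":0.1,"dz":0,"spin":0},
    {"dx":0,"dy":0.1,"dz":0,"spin":0},
    {"dx":0,"dy":0.1,"dz":0,"spin":0},
    {"dx":0,"dy":0,"dz":0,"spin":0}
  ]
}}

```text
time: 20.85
ee_pos: [0.559, 0.1105, 0.2297]
eef_rot: [0.643, 0.766, 0.0, -0.0]
ft_force: [0.5, -0.2, 0.5]
width: 0.0001
grip_force: 0.0
```

Run:
```python
from h import *
st()
```

```text
t20.9 rail x,y mm [-126.4   71. ] z 0.2297 ydir 10.03 F n,u,z 0.45 -0.25 0.53 w 0.0001 [0.985 0.174 0.   ]
```

{"fn": "move_arm", "kwargs": {
  "steps": [
    {"dx":0,"dy":0.1,"dz":0,"spin":0},
    {"dx":0,"dy":0.1,"dz":0,"spin":0},
    {"dx":0,"dy":0.1,"dz":0,"spin":0},
    {"dx":0,"dy":0,"dz":0,"spin":0}
  ]
}}

```text
time: 21.25
ee_pos: [0.5616, 0.1111, 0.2295]
eef_rot: [0.643, 0.766, -0.001, -0.001]
ft_force: [-4.7, 0.9, 2.9]
width: 0.0006
grip_force: 2.7
```

{"fn": "move_arm", "kwargs": {
  "steps": [
    {"dx":0,"dy":0.05,"dz":0,"spin":0},
    {"dx":0,"dy":0.05,"dz":0,"spin":0},
    {"dx":0,"dy":0,"dz":0,"spin":0}
  ]
}}

```text
time: 21.55
ee_pos: [0.5628, 0.1114, 0.2296]
eef_rot: [0.643, 0.766, -0.0, -0.0]
ft_force: [-4.4, 0.8, 0.7]
width: 0.0005
grip_force: 2.0
```

Run:
```python
from h import *
st()
```

```text
t21.6 rail x,y mm [-122.5   71.3] z 0.2296 ydir 10.04 F n,u,z -4.2 1.56 0.69 w 0.0005 [ 0.985  0.174 -0.001]
```

{"fn": "move_arm", "kwargs": {
  "steps": [
    {"dx":0,"dy":0.05,"dz":0,"spin":0},
    {"dx":0,"dy":0,"dz":0,"spin":0}
  ]
}}

```text
time: 21.75
ee_pos: [0.5634, 0.1115, 0.2297]
eef_rot: [0.643, 0.766, 0.0, -0.0]
ft_force: [-2.0, 2.0, 0.2]
width: 0.0006
grip_force: 1.5
```

{"fn": "move_arm", "kwargs": {
  "steps": [
    {"dx":0,"dy":0.05,"dz":0,"spin":0},
    {"dx":0,"dy":0,"dz":0,"spin":0}
  ]
}}

```text
time: 21.95
ee_pos: [0.564, 0.1115, 0.2297]
eef_rot: [0.643, 0.766, 0.0, 0.0]
ft_force: [-2.4, 1.5, 0.1]
width: 0.0006
grip_force: 1.2
```

Run:
```python
from h import *
st()
```

```text
t21.9 rail x,y mm [-121.3   71.1] z 0.2297 ydir 10.03 F n,u,z -2.15 1.88 0.11 w 0.0006 [0.985 0.174 0.   ]
```

{"fn": "move_arm", "kwargs": {
  "steps": [
    {"dx":0,"dy":0.05,"dz":0,"spin":0},
    {"dx":0,"dy":0.03,"dz":0,"spin":0},
    {"dx":0,"dy":0,"dz":0,"spin":0}
  ]
}}

```text
time: 22.25
ee_pos: [0.5644, 0.1115, 0.2296]
eef_rot: [0.643, 0.766, -0.0, -0.0]
ft_force: [-6.4, 1.7, 2.1]
width: 0.0006
grip_force: 3.0
```

{"fn": "move_arm", "kwargs": {
  "steps": [
    {"dx":0,"dy":0.05,"dz":0,"spin":0},
    {"dx":0,"dy":0,"dz":0,"spin":0}
  ]
}}

```text
time: 22.45
ee_pos: [0.5646, 0.1116, 0.2296]
eef_rot: [0.643, 0.766, -0.001, -0.001]
ft_force: [-8.7, 0.5, 4.4]
width: 0.0005
grip_force: 4.5
```

Run:
```python
from h import *
st()
```

```text
t22.4 rail x,y mm [-120.7   71.1] z 0.2296 ydir 10.03 F n,u,z -8.51 2.03 4.38 w 0.0005 [ 0.985  0.174 -0.002]
```

{"fn": "move_arm", "kwargs": {
  "steps": [
    {"dx":0,"dy":0.02,"dz":0,"spin":0},
    {"dx":0,"dy":0,"dz":0,"spin":0},
    {"dx":0,"dy":0,"dz":0,"spin":0},
    {"dx":0,"dy":0,"dz":0,"spin":0}
  ]
}}

```text
time: 22.85
ee_pos: [0.5647, 0.1116, 0.2295]
eef_rot: [0.643, 0.766, -0.001, -0.001]
ft_force: [-9.1, 1.2, 5.6]
width: 0.0002
grip_force: 5.0
```

{"fn": "move_arm", "kwargs": {
  "steps": [
    {"dx":0,"dy":-1,"dz":0,"spin":0},
    {"dx":0,"dy":-3,"dz":0,"spin":0},
    {"dx":0,"dy":-2.6,"dz":0,"spin":0},
    {"dx":0,"dy":0,"dz":-3,"spin":0},
    {"dx":0,"dy":0,"dz":-3,"spin":0},
    {"dx":0,"dy":0,"dz":-3,"spin":0},
    {"dx":0,"dy":0,"dz":-3,"spin":0},
    {"dx":0,"dy":0,"dz":-3,"spin":0},
    {"dx":0,"dy":0,"dz":-2.3,"spin":0},
    {"dx":0,"dy":0,"dz":0,"spin":0},
    {"dx":-3,"dy":0,"dz":0,"spin":0},
    {"dx":-3,"dy":0,"dz":0,"spin":0}
  ]
}}

```text
time: 24.05
ee_pos: [0.5107, 0.0405, 0.4022]
eef_rot: [0.642, 0.767, 0.0, 0.0]
ft_force: [0.8, -0.6, 0.7]
width: 0.0005
grip_force: 0.0
```

{"fn": "move_arm", "kwargs": {
  "steps": [
    {"dx":-3,"dy":0,"dz":0,"spin":0},
    {"dx":-3,"dy":0,"dz":0,"spin":0},
    {"dx":-3,"dy":0,"dz":0,"spin":0},
    {"dx":0,"dy":0,"dz":0,"spin":0},
    {"dx":0,"dy":0,"dz":3,"spin":0},
    {"dx":0,"dy":0,"dz":3,"spin":0},
    {"dx":0,"dy":0,"dz":3,"spin":0},
    {"dx":0,"dy":0,"dz":3,"spin":0},
    {"dx":0,"dy":0,"dz":3,"spin":0},
    {"dx":0,"dy":0,"dz":2.3,"spin":0},
    {"dx":0,"dy":0,"dz":0,"spin":0},
    {"dx":0,"dy":0,"dz":0,"spin":0}
  ]
}}

```text
time: 25.25
ee_pos: [0.5265, -0.0475, 0.23]
eef_rot: [0.643, 0.766, -0.0, 0.0]
ft_force: [0.2, -0.2, 0.5]
width: 0.0003
grip_force: 0.0
```

Run:
```python
from h import *
st()
```

```text
t25.2 rail x,y mm [-186.  -79.] z 0.23 ydir 10.02 F n,u,z 0.12 -0.25 0.52 w 0.0003 [ 0.985  0.174 -0.   ]
```

{"fn": "move_arm", "kwargs": {
  "steps": [
    {"dx":0,"dy":1.5,"dz":0,"spin":0},
    {"dx":0,"dy":1.5,"dz":0,"spin":0},
    {"dx":0,"dy":1.5,"dz":0,"spin":0},
    {"dx":0,"dy":0.8,"dz":0,"spin":0},
    {"dx":0,"dy":0.4,"dz":0,"spin":0},
    {"dx":0,"dy":0.2,"dz":0,"spin":0},
    {"dx":0,"dy":0.2,"dz":0,"spin":0},
    {"dx":0,"dy":0.1,"dz":0,"spin":0},
    {"dx":0,"dy":0.1,"dz":0,"spin":0},
    {"dx":0,"dy":0,"dz":0,"spin":0}
  ]
}}

```text
time: 26.25
ee_pos: [0.5885, -0.0366, 0.2298]
eef_rot: [0.643, 0.766, 0.0, -0.0]
ft_force: [0.0, -0.7, -0.6]
width: 0.0005
grip_force: 0.0
```

{"fn": "move_arm", "kwargs": {
  "steps": [
    {"dx":0,"dy":0.05,"dz":0,"spin":0},
    {"dx":0,"dy":0,"dz":0,"spin":0}
  ]
}}

```text
time: 26.45
ee_pos: [0.589, -0.0365, 0.2297]
eef_rot: [0.643, 0.766, 0.0, -0.0]
ft_force: [0.7, -0.2, 0.5]
width: 0.0007
grip_force: 0.0
```

Run:
```python
from h import *
st()
```

```text
t26.4 rail x,y mm [-122.4  -79.1] z 0.2297 ydir 10.02 F n,u,z 0.64 -0.32 0.53 w 0.0007 [ 0.985  0.174 -0.   ]
```

{"fn": "move_arm", "kwargs": {
  "steps": [
    {"dx":0,"dy":0.06,"dz":0,"spin":0},
    {"dx":0,"dy":0,"dz":0,"spin":0}
  ]
}}

```text
time: 26.65
ee_pos: [0.5897, -0.0363, 0.2297]
eef_rot: [0.643, 0.766, 0.0, -0.0]
ft_force: [-0.7, -0.3, 0.1]
width: 0.0006
grip_force: 0.0
```

{"fn": "move_arm", "kwargs": {
  "steps": [
    {"dx":0,"dy":0.06,"dz":0,"spin":0},
    {"dx":0,"dy":0,"dz":0,"spin":0}
  ]
}}

```text
time: 26.85
ee_pos: [0.5902, -0.0363, 0.2297]
eef_rot: [0.643, 0.766, -0.0, -0.0]
ft_force: [-0.4, 0.1, 0.8]
width: 0.0005
grip_force: 0.2
```

Run:
```python
from h import *
st()
```

```text
t26.9 rail x,y mm [-121.2  -79. ] z 0.2297 ydir 10.03 F n,u,z -0.33 0.16 0.85 w 0.0005 [ 0.985  0.174 -0.   ]
```

{"fn": "move_arm", "kwargs": {
  "steps": [
    {"dx":0,"dy":0.05,"dz":0,"spin":0},
    {"dx":0,"dy":0,"dz":0,"spin":0}
  ]
}}

```text
time: 27.05
ee_pos: [0.5905, -0.0363, 0.2296]
eef_rot: [0.643, 0.766, -0.0, -0.0]
ft_force: [-2.5, -0.4, 1.7]
width: 0.0005
grip_force: 1.8
```

{"fn": "move_arm", "kwargs": {
  "steps": [
    {"dx":0,"dy":0.05,"dz":0,"spin":0},
    {"dx":0,"dy":0,"dz":0,"spin":0}
  ]
}}

```text
time: 27.25
ee_pos: [0.5907, -0.0363, 0.2296]
eef_rot: [0.643, 0.766, -0.001, -0.001]
ft_force: [-6.6, 0.9, 4.0]
width: 0.0006
grip_force: 3.5
```

Run:
```python
from h import *
st()
```

```text
t27.2 rail x,y mm [-120.7  -79.1] z 0.2296 ydir 10.01 F n,u,z -6.37 2.04 4.04 w 0.0006 [ 0.985  0.174 -0.002]
```

Right and left bear at the same tool x (−120.7 mm), so the rack is flush. I'll hold the seating press, then go round to the right end.

{"fn": "move_arm", "kwargs": {
  "steps": [
    {"dx":0,"dy":0.03,"dz":0,"spin":0},
    {"dx":0,"dy":0,"dz":0,"spin":0},
    {"dx":0,"dy":0,"dz":0,"spin":0},
    {"dx":0,"dy":0,"dz":0,"spin":0},
    {"dx":0,"dy":0,"dz":0,"spin":0},
    {"dx":0,"dy":0,"dz":0,"spin":0}
  ]
}}

```text
time: 27.85
ee_pos: [0.5908, -0.0363, 0.2296]
eef_rot: [0.643, 0.766, -0.001, -0.001]
ft_force: [-7.7, 0.1, 4.9]
width: 0.0005
grip_force: 4.2
```

{"fn": "move_arm", "kwargs": {
  "steps": [
    {"dx":0,"dy":-1,"dz":0,"spin":0},
    {"dx":0,"dy":-2,"dz":0,"spin":0},
    {"dx":-3,"dy":0,"dz":0,"spin":0},
    {"dx":-3,"dy":0,"dz":0,"spin":0},
    {"dx":-3,"dy":0,"dz":0,"spin":0},
    {"dx":-2,"dy":0,"dz":0,"spin":0},
    {"dx":0,"dy":0,"dz":0,"spin":0},
    {"dx":0,"dy":0,"dz":0,"spin":0}
  ]
}}

```text
time: 28.65
ee_pos: [0.5809, -0.1496, 0.2297]
eef_rot: [0.643, 0.766, 0.0, 0.0]
ft_force: [-0.8, -0.0, -0.2]
width: 0.0004
grip_force: 0.0
```

Run:
```python
from h import *
st()
c=imaging.camera("top")
cv2.imwrite("pics/i.png",cv2.resize(c["img"][85:235,200:392,::-1],None,fx=4,fy=4,interpolation=cv2.INTER_CUBIC))
```

```text
t28.6 rail x,y mm [-150.1 -189. ] z 0.2297 ydir 9.98 F n,u,z -0.78 0.11 -0.24 w 0.0004 [0.985 0.173 0.   ]
```

View pics/i.png

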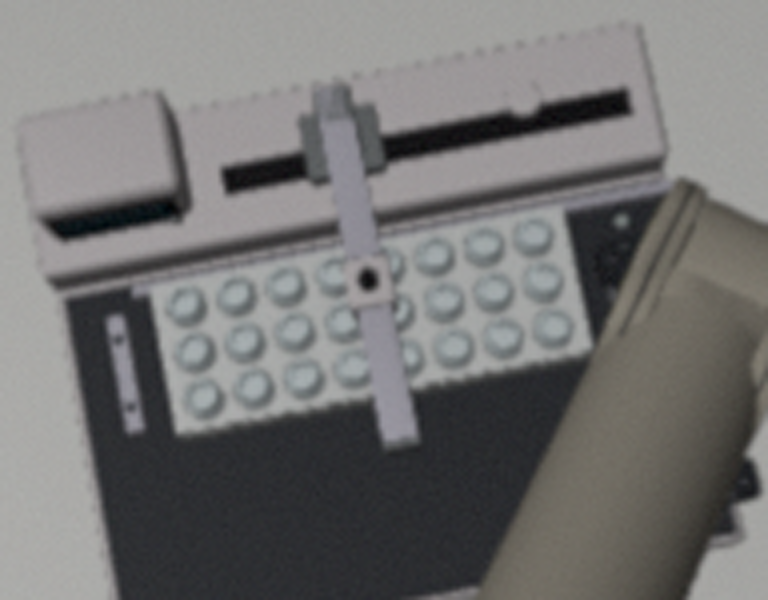

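The rack lies flush along the rail, with corners at (152,287) and (568,208). There are about 20–22 mm to the stop, whose face is near x≈133 px. Next I'll move to the end wall at mid-width and push along the rail.

{"fn": "move_arm", "kwargs": {
  "steps": [
    {"dx":0,"dy":2.4,"dz":0,"spin":0},
    {"dx":0,"dy":2.4,"dz":0,"spin":0},
    {"dx":0,"dy":2.4,"dz":0,"spin":0},
    {"dx":0,"dy":2.4,"dz":0,"spin":0},
    {"dx":0,"dy":0,"dz":0,"spin":0},
    {"dx":1,"dy":0,"dz":0,"spin":0},
    {"dx":1,"dy":0,"dz":0,"spin":0},
    {"dx":0.6,"dy":0,"dz":0,"spin":0},
    {"dx":0.4,"dy":0,"dz":0,"spin":0},
    {"dx":0.2,"dy":0,"dz":0,"spin":0},
    {"dx":0.2,"dy":0,"dz":0,"spin":0},
    {"dx":0,"dy":0,"dz":0,"spin":0}
  ]
}}

```text
time: 29.9
ee_pos: [0.6697, -0.0994, 0.2298]
eef_rot: [0.643, 0.766, 0.0, 0.0]
ft_force: [0.4, -0.0, 0.6]
width: 0.0007
grip_force: 0.0
```

Run:
```python
from h import *
st()
```

```text
t29.9 rail x,y mm [ -53.9 -155. ] z 0.2298 ydir 10.02 F n,u,z 0.41 -0.09 0.56 w 0.0007 [0.985 0.174 0.   ]
```

{"fn": "move_arm", "kwargs": {
  "steps": [
    {"dx":0.2,"dy":0,"dz":0,"spin":0},
    {"dx":0.2,"dy":0,"dz":0,"spin":0},
    {"dx":0.2,"dy":0,"dz":0,"spin":0},
    {"dx":0.2,"dy":0,"dz":0,"spin":0},
    {"dx":0.2,"dy":0,"dz":0,"spin":0},
    {"dx":0.2,"dy":0,"dz":0,"spin":0}
  ]
}}

```text
time: 30.5
ee_pos: [0.6675, -0.0878, 0.2298]
eef_rot: [0.643, 0.766, -0.0, 0.0]
ft_force: [-0.2, -3.8, 0.9]
width: 0.0004
grip_force: 2.3
```

Run:
```python
from h import *
st()
```

```text
t30.5 rail x,y mm [ -54.  -143.3] z 0.2298 ydir 10.0 F n,u,z -0.84 -3.76 0.9 w 0.0004 [ 0.985  0.174 -0.   ]
```

{"fn": "move_arm", "kwargs": {
  "steps": [
    {"dx":0.15,"dy":0,"dz":0,"spin":0},
    {"dx":0.15,"dy":0,"dz":0,"spin":0},
    {"dx":0.15,"dy":0,"dz":0,"spin":0},
    {"dx":0.15,"dy":0,"dz":0,"spin":0},
    {"dx":0.1,"dy":0,"dz":0,"spin":0},
    {"dx":0.1,"dy":0,"dz":0,"spin":0},
    {"dx":0,"dy":0,"dz":0,"spin":0}
  ]
}}

```text
time: 31.2
ee_pos: [0.6661, -0.0798, 0.2297]
eef_rot: [0.643, 0.766, -0.0, -0.0]
ft_force: [-1.6, -4.3, 0.3]
width: 0.0005
grip_force: 2.2
```

Run:
```python
from h import *
st()
c=imaging.camera("top")
cv2.imwrite("pics/j.png",cv2.resize(c["img"][85:235,200:392,::-1],None,fx=4,fy=4,interpolation=cv2.INTER_CUBIC))
g=cv2.cvtColor(c["img"],cv2.COLOR_RGB2GRAY)
for r0 in(170,175,180,185):print(r0,g[r0,224:250])
```

```text
t31.2 rail x,y mm [ -54.  -135.1] z 0.2297 ydir 10.02 F n,u,z -2.3 -3.99 0.26 w 0.0005 [ 0.985  0.174 -0.   ]
170 [ 44  44  57  88  98  84  99 115 105 152 170 171 169 167 167 156 141 137
 146 143 130 136 156 169 166 158]
175 [ 44  48  46  59  98 134 146 147 129 111 154 171 165 143 152 158 167 169
 170 162 127 100 104 128 162 166]
180 [ 44  43  48  46  56  98 138 146 141 115 106 156 171 172 170 166 159 157
 151 149 152 158 161 166 171 170]
185 [ 46  48  46  45  45  64 105 121 116 111 109 114 159 172 165 148 144 146
 165 171 172 170 161 119 103 129]
```

{"fn": "move_arm", "kwargs": {
  "steps": [
    {"dx":0.07,"dy":0,"dz":0,"spin":0},
    {"dx":0.07,"dy":0,"dz":0,"spin":0},
    {"dx":0.06,"dy":0,"dz":0,"spin":0},
    {"dx":0,"dy":0,"dz":0,"spin":0}
  ]
}}

```text
time: 31.65
ee_pos: [0.6658, -0.078, 0.2298]
eef_rot: [0.643, 0.766, -0.0, 0.0]
ft_force: [-1.2, -5.2, 0.7]
width: 0.0003
grip_force: 2.5
```

{"fn": "move_arm", "kwargs": {
  "steps": [
    {"dx":0.05,"dy":0,"dz":0,"spin":0},
    {"dx":0.05,"dy":0,"dz":0,"spin":0},
    {"dx":0,"dy":0,"dz":0,"spin":0}
  ]
}}

```text
time: 31.95
ee_pos: [0.6656, -0.077, 0.2298]
eef_rot: [0.643, 0.766, -0.0, 0.0]
ft_force: [-0.8, -5.1, 0.5]
width: 0.0006
grip_force: 2.5
```

Run:
```python
from h import *
st()
```

```text
t31.9 rail x,y mm [ -54.  -132.3] z 0.2298 ydir 10.01 F n,u,z -1.68 -4.93 0.5 w 0.0006 [ 0.985  0.174 -0.   ]
```

{"fn": "move_arm", "kwargs": {
  "steps": [
    {"dx":0.05,"dy":0,"dz":0,"spin":0},
    {"dx":0.05,"dy":0,"dz":0,"spin":0},
    {"dx":0,"dy":0,"dz":0,"spin":0}
  ]
}}

```text
time: 32.25
ee_pos: [0.6654, -0.0761, 0.2297]
eef_rot: [0.643, 0.766, -0.0, 0.0]
ft_force: [-1.1, -5.0, 0.7]
width: 0.0006
grip_force: 2.5
```

{"fn": "move_arm", "kwargs": {
  "steps": [
    {"dx":0.05,"dy":0,"dz":0,"spin":0},
    {"dx":0,"dy":0,"dz":0,"spin":0}
  ]
}}

```text
time: 32.45
ee_pos: [0.6654, -0.0756, 0.2298]
eef_rot: [0.643, 0.766, -0.0, 0.0]
ft_force: [-1.0, -6.0, 1.5]
width: 0.0007
grip_force: 2.5
```

{"fn": "move_arm", "kwargs": {
  "steps": [
    {"dx":0.05,"dy":0,"dz":0,"spin":0},
    {"dx":0,"dy":0,"dz":0,"spin":0}
  ]
}}

```text
time: 32.65
ee_pos: [0.6653, -0.0751, 0.2298]
eef_rot: [0.643, 0.766, -0.0, 0.0]
ft_force: [-0.6, -5.3, 1.0]
width: 0.0006
grip_force: 2.5
```

Run:
```python
from h import *
st()
```

```text
t32.6 rail x,y mm [ -54.  -130.3] z 0.2298 ydir 10.01 F n,u,z -1.5 -5.17 1.01 w 0.0006 [ 0.985  0.174 -0.   ]
```

{"fn": "move_arm", "kwargs": {
  "steps": [
    {"dx":0.05,"dy":0,"dz":0,"spin":0},
    {"dx":0,"dy":0,"dz":0,"spin":0}
  ]
}}

```text
time: 32.85
ee_pos: [0.6652, -0.0746, 0.2298]
eef_rot: [0.643, 0.766, -0.0, 0.0]
ft_force: [-1.1, -4.9, 1.1]
width: 0.0003
grip_force: 2.5
```

{"fn": "move_arm", "kwargs": {
  "steps": [
    {"dx":0.05,"dy":0,"dz":0,"spin":0},
    {"dx":0,"dy":0,"dz":0,"spin":0}
  ]
}}

```text
time: 33.05
ee_pos: [0.6651, -0.0741, 0.2298]
eef_rot: [0.643, 0.766, -0.0, 0.0]
ft_force: [-1.1, -5.4, 1.0]
width: 0.0001
grip_force: 2.5
```

{"fn": "move_arm", "kwargs": {
  "steps": [
    {"dx":0.05,"dy":0,"dz":0,"spin":0},
    {"dx":0,"dy":0,"dz":0,"spin":0}
  ]
}}

```text
time: 33.25
ee_pos: [0.665, -0.0739, 0.2298]
eef_rot: [0.643, 0.766, -0.0, 0.0]
ft_force: [0.5, -5.8, 0.4]
width: 0.0004
grip_force: 3.1
```

Run:
```python
from h import *
st()
```

```text
t33.2 rail x,y mm [ -54.1 -129.1] z 0.2298 ydir 9.99 F n,u,z -0.52 -5.84 0.45 w 0.0004 [0.985 0.174 0.   ]
```

{"fn": "move_arm", "kwargs": {
  "steps": [
    {"dx":0.04,"dy":0,"dz":0,"spin":0},
    {"dx":0,"dy":0,"dz":0,"spin":0},
    {"dx":0,"dy":0,"dz":0,"spin":0}
  ]
}}

```text
time: 33.55
ee_pos: [0.665, -0.0739, 0.2298]
eef_rot: [0.643, 0.766, -0.0, 0.001]
ft_force: [1.0, -7.4, -0.6]
width: 0.0005
grip_force: 3.7
```

Run:
```python
from h import *
st()
```

```text
t33.5 rail x,y mm [ -54.1 -129.1] z 0.2298 ydir 9.97 F n,u,z -0.31 -7.5 -0.55 w 0.0005 [0.985 0.173 0.   ]
```

The rack is on the stop: about 7.5 N with no further motion, at the predicted position. Now I'll back off and gently check flushness on the front right, then the left.

{"fn": "move_arm", "kwargs": {
  "steps": [
    {"dx":-0.5,"dy":0,"dz":0,"spin":0},
    {"dx":-2,"dy":0,"dz":0,"spin":0},
    {"dx":0,"dy":-2.5,"dz":0,"spin":0},
    {"dx":0,"dy":-2.5,"dz":0,"spin":0},
    {"dx":0,"dy":-2.5,"dz":0,"spin":0},
    {"dx":0,"dy":-2.5,"dz":0,"spin":0},
    {"dx":0,"dy":0,"dz":0,"spin":0},
    {"dx":2.7,"dy":0,"dz":0,"spin":0},
    {"dx":2.7,"dy":0,"dz":0,"spin":0},
    {"dx":2.7,"dy":0,"dz":0,"spin":0},
    {"dx":0,"dy":0,"dz":0,"spin":0},
    {"dx":0,"dy":0,"dz":0,"spin":0}
  ]
}}

```text
time: 34.75
ee_pos: [0.5574, -0.0338, 0.2299]
eef_rot: [0.642, 0.767, 0.001, -0.0]
ft_force: [0.7, -0.3, 0.7]
width: 0.0006
grip_force: 0.0
```

Run:
```python
from h import *
st()
```

```text
t34.8 rail x,y mm [-153.1  -70.9] z 0.2299 ydir 10.17 F n,u,z 0.65 -0.39 0.67 w 0.0006 [0.984 0.177 0.001]
```

{"fn": "move_arm", "kwargs": {
  "steps": [
    {"dx":0,"dy":1,"dz":0,"spin":0},
    {"dx":0,"dy":1,"dz":0,"spin":0},
    {"dx":0,"dy":0.6,"dz":0,"spin":0},
    {"dx":0,"dy":0.2,"dz":0,"spin":0},
    {"dx":0,"dy":0.1,"dz":0,"spin":0},
    {"dx":0,"dy":0.1,"dz":0,"spin":0},
    {"dx":0,"dy":0.1,"dz":0,"spin":0},
    {"dx":0,"dy":0,"dz":0,"spin":0}
  ]
}}

```text
time: 35.55
ee_pos: [0.5873, -0.0298, 0.2298]
eef_rot: [0.643, 0.766, 0.0, -0.0]
ft_force: [-0.5, 0.4, 0.1]
width: 0.0004
grip_force: 0.0
```

Run:
```python
from h import *
st()
```

```text
t35.5 rail x,y mm [-122.9  -72.1] z 0.2298 ydir 10.02 F n,u,z -0.38 0.48 0.15 w 0.0004 [0.985 0.174 0.   ]
```

{"fn": "move_arm", "kwargs": {
  "steps": [
    {"dx":0,"dy":0.08,"dz":0,"spin":0},
    {"dx":0,"dy":0.06,"dz":0,"spin":0},
    {"dx":0,"dy":0,"dz":0,"spin":0}
  ]
}}

```text
time: 35.85
ee_pos: [0.5888, -0.0295, 0.2298]
eef_rot: [0.643, 0.766, 0.0, 0.0]
ft_force: [-0.2, -0.4, 0.1]
width: 0.0008
grip_force: 0.0
```

{"fn": "move_arm", "kwargs": {
  "steps": [
    {"dx":0,"dy":0.05,"dz":0,"spin":0},
    {"dx":0,"dy":0,"dz":0,"spin":0}
  ]
}}

```text
time: 36.05
ee_pos: [0.5891, -0.0295, 0.2297]
eef_rot: [0.643, 0.766, -0.0, -0.0]
ft_force: [-1.5, 0.6, 1.5]
width: 0.0002
grip_force: 0.8
```

Run:
```python
from h import *
st()
```

```text
t36.0 rail x,y mm [-121.1  -72.1] z 0.2297 ydir 10.03 F n,u,z -1.36 0.84 1.5 w 0.0002 [ 0.985  0.174 -0.   ]
```

{"fn": "move_arm", "kwargs": {
  "steps": [
    {"dx":0,"dy":0.08,"dz":0,"spin":0},
    {"dx":0,"dy":0,"dz":0,"spin":0},
    {"dx":0,"dy":0,"dz":0,"spin":0}
  ]
}}

```text
time: 36.35
ee_pos: [0.5895, -0.0295, 0.2296]
eef_rot: [0.643, 0.766, -0.001, -0.001]
ft_force: [-5.1, -0.2, 5.0]
width: 0.0006
grip_force: 3.1
```

Run:
```python
from h import *
st()
```

```text
t36.4 rail x,y mm [-120.7  -72.2] z 0.2296 ydir 10.01 F n,u,z -5.08 0.71 5.0 w 0.0006 [ 0.985  0.174 -0.002]
```

The right side is seated at the same −120.7 mm. Now the left check.

{"fn": "move_arm", "kwargs": {
  "steps": [
    {"dx":0,"dy":-1,"dz":0,"spin":0},
    {"dx":0,"dy":-3,"dz":0,"spin":0},
    {"dx":0,"dy":-2.6,"dz":0,"spin":0},
    {"dx":0,"dy":0,"dz":-3,"spin":0},
    {"dx":0,"dy":0,"dz":-3,"spin":0},
    {"dx":0,"dy":0,"dz":-3,"spin":0},
    {"dx":0,"dy":0,"dz":-3,"spin":0},
    {"dx":0,"dy":0,"dz":-3,"spin":0},
    {"dx":0,"dy":0,"dz":-2.3,"spin":0},
    {"dx":0,"dy":0,"dz":0,"spin":0},
    {"dx":3,"dy":0,"dz":0,"spin":0},
    {"dx":3,"dy":0,"dz":0,"spin":0}
  ]
}}

```text
time: 37.55
ee_pos: [0.514, 0.0181, 0.4021]
eef_rot: [0.643, 0.765, 0.0, -0.0]
ft_force: [-0.2, 0.8, -0.1]
width: 0.0004
grip_force: 0.0
```

{"fn": "move_arm", "kwargs": {
  "steps": [
    {"dx":3,"dy":0,"dz":0,"spin":0},
    {"dx":3,"dy":0,"dz":0,"spin":0},
    {"dx":3.5,"dy":0,"dz":0,"spin":0},
    {"dx":0,"dy":0,"dz":0,"spin":0},
    {"dx":0,"dy":0,"dz":3,"spin":0},
    {"dx":0,"dy":0,"dz":3,"spin":0},
    {"dx":0,"dy":0,"dz":3,"spin":0},
    {"dx":0,"dy":0,"dz":3,"spin":0},
    {"dx":0,"dy":0,"dz":3,"spin":0},
    {"dx":0,"dy":0,"dz":2.3,"spin":0},
    {"dx":0,"dy":0,"dz":0,"spin":0},
    {"dx":0,"dy":0,"dz":0,"spin":0}
  ]
}}

```text
time: 38.75
ee_pos: [0.498, 0.1113, 0.2299]
eef_rot: [0.643, 0.766, -0.0, 0.0]
ft_force: [0.3, 0.2, 0.9]
width: 0.0004
grip_force: 0.0
```

{"fn": "move_arm", "kwargs": {
  "steps": [
    {"dx":0,"dy":1.5,"dz":0,"spin":0},
    {"dx":0,"dy":1.5,"dz":0,"spin":0},
    {"dx":0,"dy":1.5,"dz":0,"spin":0},
    {"dx":0,"dy":1,"dz":0,"spin":0},
    {"dx":0,"dy":0.3,"dz":0,"spin":0},
    {"dx":0,"dy":0.2,"dz":0,"spin":0},
    {"dx":0,"dy":0.1,"dz":0,"spin":0},
    {"dx":0,"dy":0.1,"dz":0,"spin":0},
    {"dx":0,"dy":0,"dz":0,"spin":0}
  ]
}}

```text
time: 39.65
ee_pos: [0.5589, 0.1226, 0.2298]
eef_rot: [0.643, 0.766, 0.0, -0.0]
ft_force: [0.0, -0.7, 0.4]
width: 0.0002
grip_force: 0.0
```

Run:
```python
from h import *
st()
```

```text
t39.6 rail x,y mm [-124.4   82.9] z 0.2298 ydir 10.03 F n,u,z -0.09 -0.66 0.4 w 0.0002 [ 0.985  0.174 -0.   ]
```

{"fn": "move_arm", "kwargs": {
  "steps": [
    {"dx":0,"dy":0.1,"dz":0,"spin":0},
    {"dx":0,"dy":0.1,"dz":0,"spin":0},
    {"dx":0,"dy":0.05,"dz":0,"spin":0},
    {"dx":0,"dy":0,"dz":0,"spin":0}
  ]
}}

```text
time: 40.05
ee_pos: [0.5616, 0.1231, 0.2297]
eef_rot: [0.643, 0.766, 0.0, -0.0]
ft_force: [0.1, 0.4, -0.1]
width: 0.0006
grip_force: 0.0
```

{"fn": "move_arm", "kwargs": {
  "steps": [
    {"dx":0,"dy":0.06,"dz":0,"spin":0},
    {"dx":0,"dy":0,"dz":0,"spin":0}
  ]
}}

```text
time: 40.25
ee_pos: [0.562, 0.1231, 0.2297]
eef_rot: [0.643, 0.766, -0.0, -0.0]
ft_force: [-0.5, 0.5, 1.0]
width: 0.0004
grip_force: 0.6
```

Run:
```python
from h import *
st()
```

```text
t40.2 rail x,y mm [-121.2   82.9] z 0.2297 ydir 10.03 F n,u,z -0.4 0.57 0.97 w 0.0004 [ 0.985  0.174 -0.   ]
```

{"fn": "move_arm", "kwargs": {
  "steps": [
    {"dx":0,"dy":0.08,"dz":0,"spin":0},
    {"dx":0,"dy":0.03,"dz":0,"spin":0},
    {"dx":0,"dy":0,"dz":0,"spin":0},
    {"dx":0,"dy":0,"dz":0,"spin":0}
  ]
}}

```text
time: 40.65
ee_pos: [0.5626, 0.1232, 0.2295]
eef_rot: [0.643, 0.766, -0.001, -0.001]
ft_force: [-5.8, -1.9, 4.5]
width: 0.0004
grip_force: 3.8
```

Run:
```python
from h import *
st()
```

```text
t40.6 rail x,y mm [-120.7   82.8] z 0.2295 ydir 10.02 F n,u,z -6.04 -0.84 4.46 w 0.0004 [ 0.985  0.174 -0.002]
```

{"fn": "move_arm", "kwargs": {
  "steps": [
    {"dx":0,"dy":-1,"dz":0,"spin":0},
    {"dx":0,"dy":-3,"dz":0,"spin":0},
    {"dx":0,"dy":-2.6,"dz":0,"spin":0},
    {"dx":0,"dy":0,"dz":-3,"spin":0},
    {"dx":0,"dy":0,"dz":-3,"spin":0},
    {"dx":0,"dy":0,"dz":-3,"spin":0},
    {"dx":0,"dy":0,"dz":-3,"spin":0},
    {"dx":0,"dy":0,"dz":-3,"spin":0},
    {"dx":0,"dy":-3,"dz":-2.3,"spin":0},
    {"dx":3,"dy":-3,"dz":0,"spin":0},
    {"dx":3.5,"dy":-3,"dz":0,"spin":0},
    {"dx":3.5,"dy":0,"dz":0,"spin":0}
  ]
}}

```text
time: 41.85
ee_pos: [0.3893, 0.1945, 0.4032]
eef_rot: [0.642, 0.766, 0.001, -0.001]
ft_force: [1.6, 0.7, 1.2]
width: 0.0005
grip_force: 0.0
```

{"fn": "move_arm", "kwargs": {
  "steps": [
    {"dx":4,"dy":0,"dz":0,"spin":0},
    {"dx":4,"dy":0,"dz":0,"spin":0},
    {"dx":4,"dy":0,"dz":0,"spin":0},
    {"dx":4,"dy":0,"dz":0,"spin":0},
    {"dx":4,"dy":0,"dz":0,"spin":0},
    {"dx":4,"dy":0,"dz":0,"spin":0},
    {"dx":0,"dy":0,"dz":0,"spin":0},
    {"dx":0,"dy":0,"dz":0,"spin":0}
  ]
}}

```text
time: 42.65
ee_pos: [0.35, 0.4313, 0.4023]
eef_rot: [0.642, 0.767, -0.0, 0.0]
ft_force: [0.7, -0.3, 0.3]
width: 0.0003
grip_force: 0.0
```

Run:
```python
from h import *
st()
rack(0,(0,.18))
c=imaging.camera("top");g=cv2.cvtColor(c["img"],cv2.COLOR_RGB2GRAY)
for r0 in(170,175,180,185):print(r0,g[r0,224:245])
e=edge(g,(200+590/4,85+360/4-2),(200+575/4-2,85+210/4))
P=lambda z,q:rail(ray(c,q,z))*1000
# right end wall top edge, stop's left (outer) and right top edges in rail y
def yedge(x0,x1,z,lo,hi):
    out=[]
    for x in np.linspace(x0,x1,15):
        ys=np.linspace(lo,hi,161);w=np.array([np.r_[O+x*n+y*u,z] for y in ys])
        p=cv2.projectPoints(w,cv2.Rodrigues(c["R"])[0],c["t"],c["camera_matrix"],np.array(c["D"]))[0].reshape(-1,2).astype(np.float32)
        v=cv2.remap(g,p[:,:1],p[:,1:],cv2.INTER_LINEAR).ravel().astype(float)
        out.append(ys[np.argmax(np.abs(np.gradient(cv2.GaussianBlur(v.reshape(1,-1),(0,0),6).ravel())))]*1000)
    return np.median(out).round(2),np.std(out).round(2)
print("rack right y",yedge(-.095,-.015,.075,-.15,-.10))
print("stop outer top y",yedge(-.09,-.03,.054,.183,.21))
```

```text
t42.6 rail x,y mm [-276.5  423.3] z 0.4023 ydir 10.1 F n,u,z 0.59 -0.42 0.35 w 0.0003 [0.985 0.175 0.   ]
rear left [  6.4 181.5] rear right [   6.8 -121. ] len 302.5 yaw 0.07 sd 0.51
170 [ 45  44  56  87  97  85 111 160 170 170 170 171 168 162 155 146 143 141
 141 156 169]
175 [ 45  48  43  55 102 137 147 154 168 170 166 148 148 154 169 172 172 164
 144 108 103]
180 [ 48  45  46  45  56  99 139 148 155 166 170 172 169 164 155 151 144 147
 153 161 166]
185 [ 45  46  45  44  44  63 103 120 120 131 162 171 168 156 149 148 166 172
 171 170 162]
rack right y (np.float64(-121.25), np.float64(0.16))
stop outer top y (np.float64(192.28), np.float64(0.63))
```

```bash
python3 -c "
from bench import job
print(job.close_job())"
```

```text
the job is handed in; nothing more can be done
None
```

The rack was pressed flush on the rail, slid left to rest against the end stop, re-checked at both ends and let go. The job was handed in at about 43 s, but the judge returned no verdict.

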